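Hold a desk box unlocked with its key

ROBOT

A 7-joint arm with a two-finger parallel gripper is mounted at the origin on the work surface. World frame = base frame: x ahead of the robot, y to its left, z up, the work surface at z = 0. Lengths are in m, angles in rad, forces in N, time in s.
With the tool pointing down it reaches from about 0.35 to 0.9 m from the base axis. Payload 8.1 kg.
Tool frame: the origin (TCP) lies on the front face of the gripper's body, between the roots of the fingers; the fingertips stand 66 mm ahead of it and the grasp point (between the pads) lies 47 mm ahead of it (env.tcp_to_tips is the distance from the TCP to the fingertips, in m); z points along the fingers, y is the line along which they close (so a half turn about z gives the same grasp; the last joint's range is limited). The gripper opens to 92 mm and grips with 3 to 60 N. Pads are 19 mm wide; open, the fingers measure 130 mm over their backs; the gripper's body (75 mm by 190 mm) begins 47 mm behind the grasp point.
Start: joints at [1.207, 0.434, 0.025, 1.573, -0.012, 1.134, -0.075], TCP at [0.161, -0.604, 0.292] pointing down, gripper open.
Joint ranges: [-2.62, 2.62], [-0.44, 2.09], [-1.27, 1.32], [0.08, 2.57], [-1.32, 4.46], [0.12, 2], [-2.74, 2.74]. Speed limits (rad/s): [2.22, 2.22, 3.01, 3.01, 3.14, 3.14, 3.14].

INTERFACE

Orientations are given as a rotation vector (axis times angle).
In Python, from bench import env gives the robot as it stands.
- The arm moves only by the shell command python3 -m pendant 'ROWS' [OPENING] [FORCE]. ROWS is JSON, a list of rows, each a list of 4 numbers: the shift along the tool's x, y, z in mm, then the turn about the tool's z in rad. A call has 1 to 20 rows; each row is the pose to reach, as a shift and turn from the pose commanded when the call began, along the tool's axes at that moment; what a row does not reach only later rows make up. A row lasts 1/12 s, in which the tool goes at most 41.7 mm and 7.16 degrees, less where a joint would pass 70% of its speed; a pose out of reach is approached as far as the arm can. A call with a gripper value outside its range is refused whole. OPENING is the closure, from 0 (fully open) to 1 (shut), set as the call begins (- or left out, the last holds). The fingers move at their own pace and stop on an object; FORCE is the grip in N (left out, the last holds). Time passes only in rows, so rows that repeat a pose let the fingers close. It gives the time, the measured TCP pose, the force, the opening and the grip force at its end, in the units of the state.
- env.read_state(): the state, without advancing time (a new reading comes with each control period).
- env.camera(name): name is "side" or "top"; returns a dict with "pixels" (480x640x3 uint8, red, green, blue), "fx", "fy", "cx", "cy" (pixels), "D" ([k1, k2, p1, p2, k3] as OpenCV has them; the pictures are not rectified), "R" (3x3) and "t" (3): a world point X has camera coordinates R X + t. Camera axes: x right, y down, z forward; pixel columns grow to the right and rows downward; lengths in m; the calibration is good to about 2 mm. A picture is of the moment at which its call begins. There is no depth.
- env.close_job(): hands the job in; it is judged then, once.
The state is a dict: "clock": time; "qpos": joint angles; "qvel": joint speeds; "tau": joint torques, N m; "position": TCP position; "ee_rot": TCP orientation; "force": force on the tool from outside, world axes, zero at the start; "wrist_torque": the same for the moment, N m; "grip_width": opening from 0.0 (shut) to 1.0 (fully open); "grasp_force": force on a finger pad.
Only numpy, scipy, OpenCV 4.12 (cv2) and the standard library are available. Lean on these libraries where they do the work, as an engineer would, in place of code of your own. Each camera call takes 0.05 s, during which the arm holds its last target. There are 200 camera calls.

TASK

Undo the quarter-turn clamp knob on the wooden lock box (anticlockwise) and slide the keyhole cover fully open. Then take the key from its wooden stand, push it fully home in the keyhole (its pins are sticky, so it may need a little jiggling), turn it a quarter turn clockwise to draw the bolt, and finish while still gripping the key and holding it turned against the lock's return spring. Do not disturb the teacup, the mouse or the tin.

Things in the scene. Friction and masses are not known exactly. Their poses are not given: they have to be found in the camera images.
- lockbox: Fixed wooden box, 160 (x) x 220 (y) x 70 mm high, top level. Origin: centre of its underside; z up. Near its -y end the top holds a steel lock plate with the keyhole, covered at first by a flat aluminium cover (40 x 110 x 4 mm) that slides along box y between two 6 mm high rails at box x = +-23.5 mm. The clamp knob rides on the cover. A bolt at the -y end draws in as the key turns.
- cover (a joint): Slide of the cover along box +y: 0 m closed (over the keyhole), 0.055 m at its stop, fully open. Friction about 2 N. While the knob is clamped it moves only about 5 mm.
- clamp_knob (a joint): Turn of the clamp knob, anticlockwise seen from above: 0 rad clamped (grip bar across the box, along box x), 1.57 rad at its stop, free (bar along box y). The cover slides once it is past about 1.4 rad. Friction about 0.05 Nm. It starts at 0 to 0.2 rad.
- knob_grip (a point): Point on the clamp knob's axis inside its upright black grip bar, at a good grip height, 101 mm above the desk. Bar: 36 mm long (this frame's x), 14 mm thick (its y), 32 mm high, top 9 mm above this point; below it a disc 28 mm across, its top 23 mm below this point. Moves with cover and knob; cover closed, it is 10 mm to box +y of the box's centre.
- keyhole (a point): Centre of the keyhole's mouth, 70 mm above the desk, 55 mm to box -y of the box's centre; box axes. Upright slot 20 mm long (box y), 7 mm wide (box x), 2 mm chamfer. Two sprung sticky pins rub on the key 7 and 11 mm down: a straight push takes some 10 to 15 N; jiggling 1 mm along box x helps. The key turns only when 25 mm in; home is 28 mm, its collar on the plate.
- cylinder (a joint): Turn of the lock cylinder, clockwise seen from above: 0 rad at rest (slot along box y), 1.6 rad at its stop (a quarter turn). It springs back to 0 when let go (about 0.04 Nm at rest, 0.12 Nm at the quarter turn). The key has about 0.07 rad of play in it.
- key: Loose key, 35 to 70 g, upright in its stand. Origin at its lower tip, z up along the shank. Flat bit 18 mm wide (key x), 5 thick (key y), 10 high, wedge-thin at the tip; round shank 5 mm thick; collar 16 mm across, underside 28 mm above the tip; black head 32 wide (key x), 10 thick (key y), from 44 to 76 mm above the tip. Goes in with key x along box y, either way round.
- key_head (a point): Centre of the key's black head, 60 mm above its tip; same axes as the key. Grip it here across its 10 mm thickness (key y). In the stand it is 92 mm above the desk; fully home in the lock 102 mm.
- stand: Fixed wooden block, 70 x 70 x 60 mm, with a slot in its top where the key stands, collar on the block's top; the key can be lifted straight up (its tip is 28 mm below the block's top). Origin: centre of its underside. Slot's long side along its x.
- teacup: Bystander: white porcelain cup, 72 mm in diameter, 62 mm high, origin under its centre. Leave it.
- mouse: Bystander: black computer mouse, 100 x 58 x 35 mm, origin under its centre. Leave it.
- tin: Bystander: small round brass-coloured tin, 64 mm in diameter, 85 mm high, origin under its centre. Leave it.
Not all that is in view belongs to the job. There is more than one size of the key; the job needs the middle-sized.

How it is judged:
On the way, in this order (a step that is already met when the one before it is completed fails the run):
1. the clamp knob is turned free (past 1.3 rad) (value of joint clamp_knob above 1.3 rad), for 0.1 s.
2. the keyhole cover is slid open (past 45 mm) (value of joint cover above 0.045 m), for 0.2 s.
3. the key is home in the keyhole (25 mm deep or more) (z of key in the frame of keyhole below -0.025 m and horizontal distance between key and keyhole below 0.004 m), for 0.1 s.
4. the key has turned the cylinder a quarter turn (1.35 rad or more) (value of joint cylinder above 1.35 rad), for 0.2 s.
At the end, for the whole second after the job is handed in: The key is in the keyhole at least 23 mm deep, upright within 0.15 rad and within 4 mm of its centre, the fingers press on it with more than 1 N and hold the lock cylinder turned to 1.35 rad or more, at rest (below 0.3 rad/s), through the last second; the cover is open by more than 45 mm (value of joint cylinder above 1.35 rad and velocity of joint cylinder between -0.3 and 0.3 rad/s and z of key in the frame of keyhole below -0.023 m and horizontal distance between key and keyhole below 0.004 m and angle between key's own z axis and vertical below 0.15 rad and contact force between the fingers and key above 1 N and value of joint cover above 0.045 m); the arm keeps its last pose, push and grip.
It fails at once if the teacup, the mouse or the tin is shoved by more than 30 mm or tipped (distance of any of teacup, mouse, tin from where it was at the start of the episode above 0.03 m or angle between any of teacup, mouse, tin's own z axis and vertical above 0.5 rad).
It also fails if it takes over 69 s, if anything falls off the work surface, if the arm or the gripper's body presses on something with over 40 N, if the wrist force passes 120 N, or if a joint passes its speed limit or range.

## Working session

There is one attempt and no reset: what is moved stays moved. The work goes in short steps, Python scripts to look and compute and a shell command to move; the robot and the scene stay as the last step left them, time stands still between calls to the robot, and variables do not carry over. Pictures are saved under pics/ and viewed, at most 10 in all, crops included, and the job is handed in when it is done.

```bash
ls; mkdir -p pics; python3 - <<'E'
from bench import env
import cv2
s=env.read_state();print(s)
for n in("side","top"):
    c=env.camera(n);cv2.imwrite(f"pics/{n}0.png",c["pixels"][...,::-1]);print(n,c["fx"],c["fy"],c["cx"],c["cy"],c["D"],c["R"],c["t"])
E
```

```text
pics
{'clock': 0.0, 'qpos': array([ 1.20739847,  0.43523421,  0.02496782,  1.5740976 , -0.01159601,
        1.13401703, -0.07511793]), 'qvel': array([ 0.00040711, -0.00053118,  0.00030005, -0.00061595,  0.00041805,
        0.00055909,  0.00015268]), 'tau': array([-5.39744578e-04, -6.67842722e+01,  9.84083824e-01, -3.14460039e+01,
       -6.08883868e-02,  4.29487566e-02,  1.55081361e-04]), 'position': array([ 0.1610048 , -0.60347582,  0.29143768]), 'ee_rot': array([-3.11337904e+00, -4.08169281e-01,  5.57108296e-04]), 'force': array([-0.67411285,  0.43619009, -0.09124434]), 'wrist_torque': array([ 0.00698378,  0.00061202, -0.05493815]), 'grasp_force': 0.0, 'grip_width': 0.9964235834720615}
side 451.7428694878136 451.7428694878136 318.8989427587296 237.15764232521494 [-0.0352877  0.         0.         0.         0.       ] [[ 0.99092699 -0.13217428  0.02436504]
 [-0.05394216 -0.55716433 -0.82864839]
 [ 0.12310133  0.81981575 -0.55923894]] [-0.53974818  0.11588442  0.76875978]
top 507.48728871445667 507.48728871445667 322.96936504158964 235.15685886956436 [-0.04558151  0.          0.          0.          0.        ] [[ 0.00951122 -0.9997848  -0.01843591]
 [-0.98632446 -0.00634625 -0.16469302]
 [ 0.16454058  0.01975022 -0.98617256]] [0.00628244 0.53259603 1.16190334]
```

View pics/top0.png

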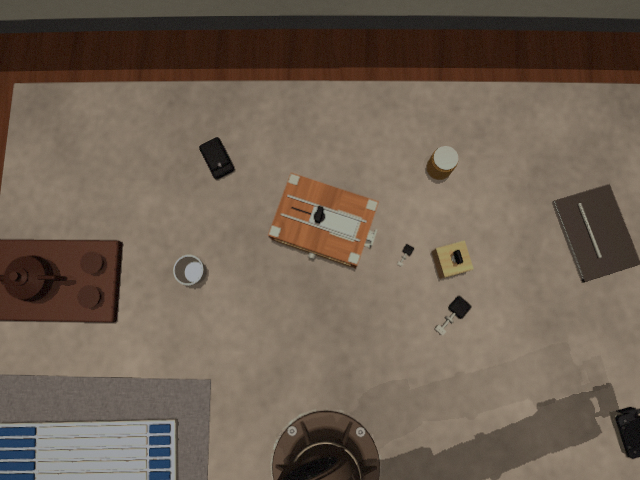

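View pics/side0.png

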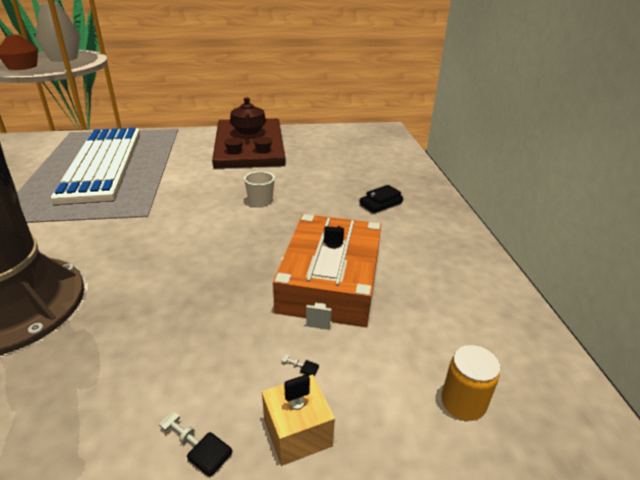

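Key candidates in the top view: small key lying at (405,254), large key lying at (453,315), key upright in the stand at (457,258). The stand key matches the middle size and "upright in its stand". Checking it in one close crop.

```bash
python3 - <<'E'
import cv2
t=cv2.imread("pics/top0.png")[165:290,265:485]
s=cv2.imread("pics/side0.png")
t=cv2.resize(t,None,fx=3.6,fy=3.6,interpolation=cv2.INTER_CUBIC)
cv2.imwrite("pics/c1.png",t)
s=cv2.resize(s[205:470,255:390],None,fx=2.2,fy=2.2,interpolation=cv2.INTER_CUBIC)
cv2.imwrite("pics/c2.png",s)
E
```

```text
(no output)
```

View pics/c1.png

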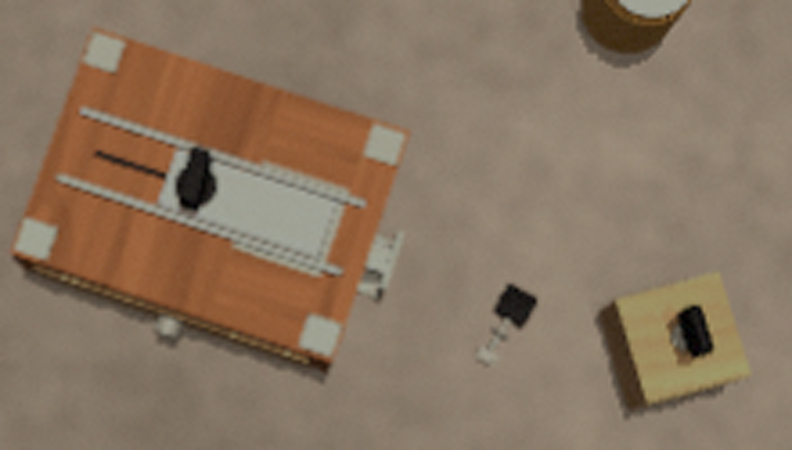

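View pics/c2.png

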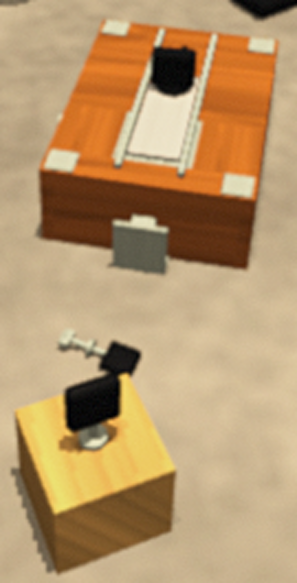

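The crops show the box-top corners, the bar at about (198,180) in c1 slightly rotated from box x, and the stand key at (697,332), mid-sized compared with the two lying ones. Now fitting the poses with both views.

```bash
cat > h.py <<'E'
import numpy as np,cv2
from bench import env
from scipy.optimize import least_squares
from scipy.spatial.transform import Rotation as R
def proj(c,X):
    p,_=cv2.projectPoints(np.atleast_2d(np.asarray(X,float)),cv2.Rodrigues(c["R"])[0],c["t"],np.array([[c["fx"],0,c["cx"]],[0,c["fy"],c["cy"]],[0,0,1.]]),np.array(c["D"],float)); return p[:,0]
def place(p,L):
    c,s=np.cos(p[2]),np.sin(p[2]);L=np.asarray(L,float)
    return np.c_[p[0]+c*L[:,0]-s*L[:,1],p[1]+s*L[:,0]+c*L[:,1],L[:,2]]
def fit(obs,p0):
    f=lambda p:np.concatenate([(proj(c,place(p,L))-uv).ravel() for c,L,uv in obs])
    r=least_squares(f,p0,loss='soft_l1');return r.x,r.fun
def plan(x,y,zgrasp,yaw):
    """rows values: shift (mm) in tool axes, turn, so grasp point at x,y,z and tool y axis along world yaw (mod pi)"""
    s=env.read_state();T=R.from_rotvec(s["ee_rot"]).as_matrix()
    d=T.T@(np.array([x,y,zgrasp+.047])-s["position"])*1000
    ty=np.arctan2(T[1,1],T[0,1]); dz=(yaw-ty+np.pi/2)%np.pi-np.pi/2
    return d.round(1),round(-dz,3),"q7",s["qpos"][6].round(2),"tilt",T[:,2].round(3)
E
python3 - <<'E'
from h import *
T=env.camera("top");S=env.camera("side")
t=lambda a:(np.array(a)+.5)/3.6-.5+[265,165]
s=lambda a:(np.array(a)+.5)/2.2-.5+[255,205]
B=[[.08,.11,.07],[.08,-.11,.07],[-.08,-.11,.07],[-.08,.11,.07]]
bt=t([(95,30),(410,130),(328,360),(14,252)]); bs=s([(277,38),(252,195),(42,170),(105,20)])
for o in ([(T,B,bt)],[(S,B,bs)],[(T,B,bt),(S,B,bs)]):
    p,f=fit(o,[.55,0,-.3]);print("box",p.round(4),f.round(1))
box=p
K=[[.035,.035,.06],[.035,-.035,.06],[-.035,-.035,.06],[-.035,.035,.06]]
kt=t([(615,300),(718,273),(748,375),(648,405)]); ks=s([(122,375),(175,470),(57,510),(17,410)])
ks=s([(17,410),(122,375),(175,470),(57,510)])
for q,o in (("T",[(T,K,kt)]),("S?",[(S,K,np.roll(ks,-1,0))]),("both",[(T,K,kt),(S,K,np.roll(ks,-1,0))])):
    p,f=fit(o,[.46,-.28,.3]);print("stand",q,p.round(4),f.round(1))
h=lambda p:place(p,[[0,0,.092],[0,0,.108]])
print("head pred c1",(proj(T,h(p))-[265,165]+.5)*3.6,"c2",(proj(S,h(p))-[255,205]+.5)*2.2)
k=place(box,[[0,.01,.11],[.018,.01,.11],[-.018,.01,.11]]);print("knob pred c1",(proj(T,k)-[265,165]+.5)*3.6)
kg=place(box,[[0,.01,.101],[0,-.055,.07]]);print("knob,keyhole",kg.round(4))
print(plan(kg[0,0],kg[0,1],.101,box[2]+np.pi/2+.15))
st=env.read_state();M=R.from_rotvec(st["ee_rot"]).as_matrix();print(M.round(3))
E
```

```text
box [ 0.5695  0.0095 -0.3222] [-0.4 -1.   0.2  0.2  1.5  0.5 -0.9  0.1]
box [ 0.5687  0.0119 -0.3129] [ 0.4 -0.1  2.4  1.3 -1.  -0.9 -0.9 -1.1]
box [ 0.569   0.0103 -0.3181] [-1.  -0.7 -0.2  0.2  1.3  0.6 -1.2  0.5  1.   0.5  2.4  2.1 -1.  -0.5
 -0.4 -0.7]
stand T [ 0.4768 -0.2952  0.2724] [-0.1  0.1 -0.1 -0.2  0.7  0.3 -0.4 -0.1]
stand S? [ 0.4769 -0.2953  0.2748] [ 2.3 -1.   0.8 -0.5 -1.   1.8 -1.2 -0. ]
stand both [ 0.4769 -0.2953  0.2741] [-0.1  0.1 -0.1 -0.3  0.7  0.2 -0.3 -0.1  2.3 -1.   0.7 -0.5 -1.   1.8
 -1.2 -0.1]
head pred c1 [[694.99844703 332.2997549 ]
 [701.26120233 329.13041419]] c2 [[ 93.62710661 402.66411694]
 [ 93.52153169 383.44448904]]
knob pred c1 [[194.40552334 174.92325072]
 [203.63784277 148.40115025]
 [185.12899564 201.57507876]]
knob,keyhole [[ 0.5721  0.0198  0.101 ]
 [ 0.5518 -0.0419  0.07  ]]
(array([ 557.9, -496.3,  144.2]), np.float64(0.429), 'q7', np.float64(-0.08), 'tilt', array([-0.   ,  0.001, -1.   ]))
[[ 0.966  0.258 -0.   ]
 [ 0.258 -0.966  0.001]
 [-0.    -0.001 -1.   ]]
```

```bash
python3 -m pendant '[[558,-496,45,0.43],[558,-496,45,0.43],[558,-496,45,0.43],[558,-496,45,0.43],[558,-496,45,0.43],[558,-496,45,0.43],[558,-496,45,0.43],[558,-496,45,0.43],[558,-496,45,0.43],[558,-496,45,0.43],[558,-496,45,0.43],[558,-496,45,0.43],[558,-496,45,0.43],[558,-496,45,0.43],[558,-496,45,0.43],[558,-496,45,0.43],[558,-496,45,0.43],[558,-496,45,0.43],[558,-496,45,0.43],[558,-496,45,0.43]]' 0.35 20
python3 - <<'E'
from h import *
print(plan(.5721,.0198,.101,-.3181+np.pi/2+.15))
c=env.camera("side");cv2.imwrite("pics/s1.png",cv2.resize(c["pixels"][130:330,240:460,::-1],None,fx=3,fy=3))
E
```

```text
clock: 1.87
position: [0.5729, 0.0221, 0.2466]
ee_rot: [-3.13, 0.258, 0.001]
force: [0.8, -1.5, -0.6]
grip_width: 0.65
grasp_force: 0.0
(array([-0.3,  2.5, 98.6]), np.float64(0.004), 'q7', np.float64(-1.96), 'tilt', array([-0.001,  0.001, -1.   ]))
```

View pics/s1.png

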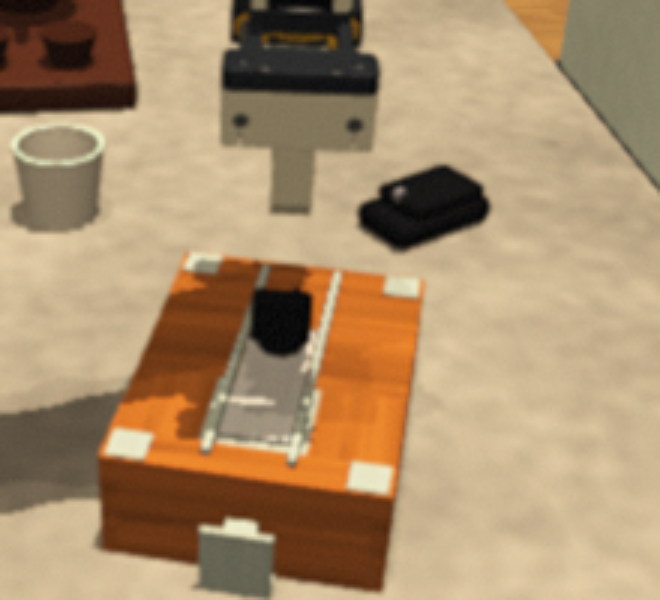

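The side view shows the gripper over the knob at crop (285,310), fingers aligned with the bar. Descending, then gripping.

```bash
python3 -m pendant '[[0,2.5,30,0],[0,2.5,60,0],[0,2.5,80,0],[0,2.5,93,0],[0,2.5,98,0],[0,2.5,98,0],[0,2.5,98,0]]' 0.35 20
python3 -m pendant '[[0,0,0,0],[0,0,0,0],[0,0,0,0],[0,0,0,0],[0,0,0,0],[0,0,0,0]]' 1 20
python3 -c "
from h import *
print(plan(.5721,.0198,.101,-.3181+np.pi/2+.15),env.read_state()['wrist_torque'])"
```

```text
clock: 2.5
position: [0.5721, 0.0157, 0.1499]
ee_rot: [3.13, -0.268, 0.001]
force: [-0.1, 0.0, 0.5]
grip_width: 0.653
grasp_force: 0.0
clock: 3.0
position: [0.5721, 0.0168, 0.1494]
ee_rot: [-3.13, 0.265, -0.0]
force: [-0.4, -0.3, 0.1]
grip_width: 0.266
grasp_force: 0.0
(array([-0.5, -3. ,  1.4]), np.float64(-0.001), 'q7', np.float64(-1.99), 'tilt', array([ 0., -0., -1.])) [0.01043375 0.02469539 0.02049519]
```

```bash
python3 -m pendant '[[0,-1.5,1,0],[0,-3,1,0],[0,-3,1,0],[0,-3,1,0],[0,-3,1,0],[0,-3,1,0]]' 1 20
python3 -c "
from h import *
print(plan(.5721,.0198,.101,-.3181+np.pi/2+.15),env.read_state()['wrist_torque'])"
```

```text
clock: 3.5
position: [0.5728, 0.02, 0.1484]
ee_rot: [-3.13, 0.265, -0.001]
force: [1.3, 2.0, 3.4]
grip_width: 0.155
grasp_force: 19.7
(array([-0.7,  0.3,  0.4]), np.float64(-0.001), 'q7', np.float64(-2.0), 'tilt', array([ 0.001,  0.   , -1.   ])) [ 0.47787213 -0.22673253 -0.06794197]
```

```bash
python3 -m pendant '[[0,0,0,-0.12],[0,0,0,-0.24],[0,0,0,-0.36],[0,0,0,-0.48],[0,0,0,-0.6],[0,0,0,-0.72],[0,0,0,-0.84],[0,0,0,-0.96],[0,0,0,-1.08],[0,0,0,-1.2],[0,0,0,-1.3],[0,0,0,-1.38],[0,0,0,-1.42],[0,0,0,-1.42],[0,0,0,-1.42]]' 1 20
python3 -c "
from h import *
print(plan(.5721,.0198,.101,-.3181+np.pi/2+1.57),env.read_state()['wrist_torque'])"
```

```text
clock: 4.75
position: [0.572, 0.0207, 0.1484]
ee_rot: [-2.545, -1.84, -0.0]
force: [-2.6, 3.8, 5.8]
grip_width: 0.153
grasp_force: 19.9
(array([-0.8,  0.3,  0.4]), np.float64(0.0), 'q7', np.float64(-0.81), 'tilt', array([-0.001,  0.001, -1.   ])) [0.91384064 0.49060758 0.06479792]
```

```bash
python3 -m pendant '[[4,0,0,0],[9,0,0,0],[14,0,0,0],[19,0,0,0],[24,0,0,0],[29,0,0,0],[34,0,0,0],[39,0,0,0],[44,0,0,0],[48,0,0,0],[51,0,0,0],[53,0,0,0],[54,0,0,0],[55,0,0,0],[55,0,0,0],[55,0,0,0]]' 1 20
python3 -c "
from h import *
print(plan(.5721,.0198,.101,-.3181+np.pi/2+1.57),env.read_state()['wrist_torque'])"
```

```text
clock: 6.08
position: [0.589, 0.0716, 0.1484]
ee_rot: [-2.547, -1.839, 0.003]
force: [-3.3, 0.7, 8.0]
grip_width: 0.15
grasp_force: 19.9
(array([-54.5,   0.3,   0.5]), np.float64(-0.001), 'q7', np.float64(-0.89), 'tilt', array([-0.001, -0.001, -1.   ])) [0.00448044 0.74068458 0.03986783]
```

```bash
python3 -m pendant '[[0,0,0,0],[0,0,0,0],[0,0,0,0],[0,0,-20,0],[0,0,-60,0],[0,0,-100,0],[0,0,-110,0],[0,0,-110,0],[0,0,-110,0]]' 0.5 20
python3 -c "
from h import *
print(plan(.4769,-.2953,.2,.274+np.pi/2))"
```

```text
clock: 6.83
position: [0.59, 0.0716, 0.2586]
ee_rot: [2.547, 1.838, 0.001]
force: [-0.5, -0.6, 0.0]
grip_width: 0.497
grasp_force: 0.0
(array([-383.8,    8.2,   11.6]), np.float64(0.976), 'q7', np.float64(-0.81), 'tilt', array([ 0.001, -0.   , -1.   ]))
```

```bash
python3 -m pendant '[[-384,8,12,0.98],[-384,8,12,0.98],[-384,8,12,0.98],[-384,8,12,0.98],[-384,8,12,0.98],[-384,8,12,0.98],[-384,8,12,0.98],[-384,8,12,0.98],[-384,8,12,0.98],[-384,8,12,0.98],[-384,8,12,0.98],[-384,8,12,0.98],[-384,8,12,0.98],[-384,8,12,0.98],[-384,8,12,0.98],[-384,8,12,0.98]]' 0.5 20
python3 - <<'E'
from h import *
print(plan(.4769,-.2953,.092,.274+np.pi/2))
T=env.camera("top")["pixels"][165:275,260:400,::-1];S=env.camera("side")["pixels"][205:315,260:400,::-1]
cv2.imwrite("pics/b.png",cv2.resize(np.hstack([T,S]),None,fx=2.8,fy=2.8,interpolation=cv2.INTER_CUBIC))
cv2.imwrite("pics/b2.png",cv2.resize(T,None,fx=5.5,fy=5.5,interpolation=cv2.INTER_CUBIC))
cv2.imwrite("pics/b3.png",cv2.resize(S,None,fx=5.5,fy=5.5,interpolation=cv2.INTER_CUBIC))
E
```

```text
clock: 8.17
position: [0.477, -0.2941, 0.2462]
ee_rot: [-3.112, -0.427, -0.0]
force: [-0.4, 0.1, 0.1]
grip_width: 0.5
grasp_force: 0.0
(array([ -0.5,   1.2, 107.2]), np.float64(-0.001), 'q7', np.float64(-0.98), 'tilt', array([ 0.,  0., -1.]))
```

View pics/b2.png

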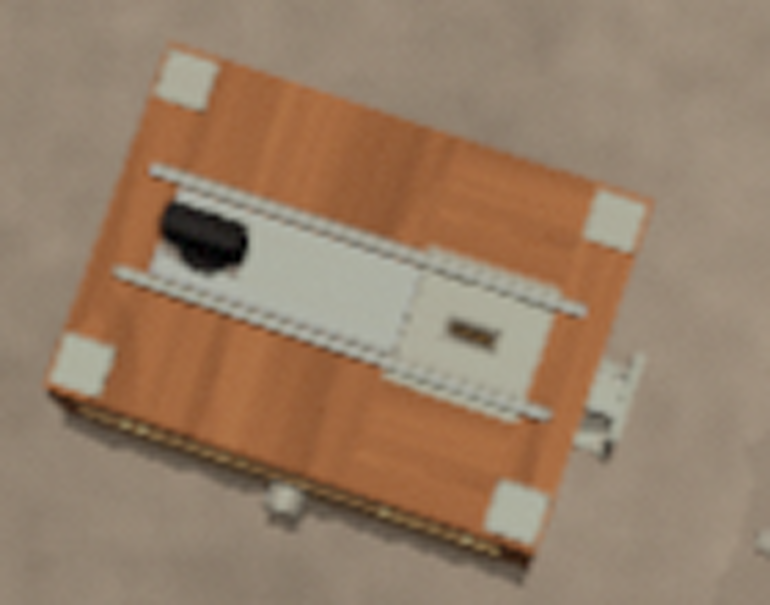

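View pics/b3.png

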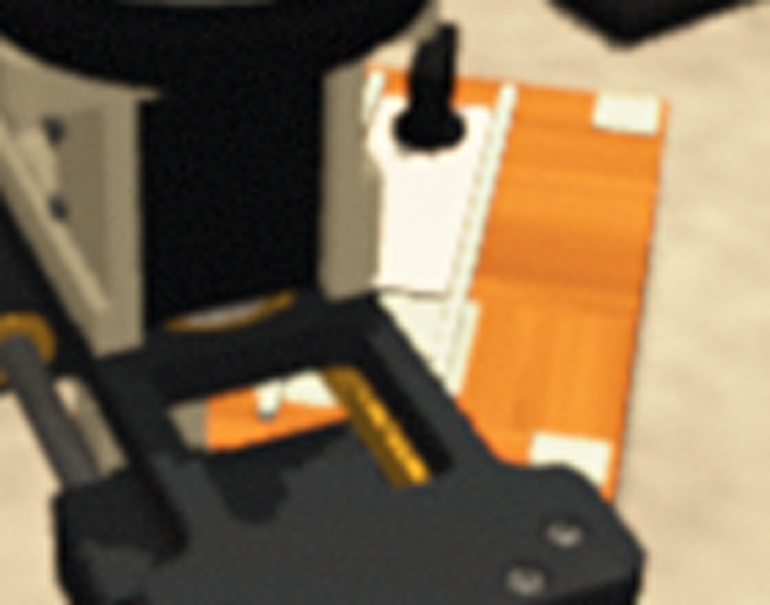

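Cover is open, and the keyhole is visible at (472,334) in the top crop. Measuring it while grasping the key.

```bash
python3 -m pendant '[[-0.5,1,30,0],[-0.5,1,60,0],[-0.5,1,85,0],[-0.5,1,100,0],[-0.5,1,107,0],[-0.5,1,107,0],[-0.5,1,107,0],[-0.5,1,107,0]]' 0.5 20
python3 - <<'E'
from h import *
print(plan(.4769,-.2953,.092,.274+np.pi/2))
T=env.camera("top")
t=lambda a:(np.array(a)+.5)/5.5-.5+[260,165]
B=[[.08,.11,.07],[.08,-.11,.07],[-.08,-.11,.07],[-.08,.11,.07]]
p,f=fit([(T,B,t([(172,42),(655,200),(528,552),(50,388)]))],[.57,.01,-.3]);print(p.round(4),f.round(1),place(p,[[0,-.055,.07],[0,.01,.1]]).round(4))
r=least_squares(lambda q:(proj(T,[q[0],q[1],.07])-t([[472,334]])).ravel(),[.55,-.04]);print("hole",r.x.round(4))
E
```

```text
clock: 8.93
position: [0.4772, -0.2965, 0.1405]
ee_rot: [3.112, 0.424, 0.002]
force: [0.1, 0.1, 1.3]
grip_width: 0.503
grasp_force: 0.0
(array([ 0.1, -1.2,  1.5]), np.float64(-0.003), 'q7', np.float64(-1.04), 'tilt', array([ 0.002, -0.001, -1.   ]))
[ 0.5692  0.0094 -0.3225] [-0.2 -0.2  0.1  0.1  1.7  0.3 -1.1 -0.3] [[ 0.5518 -0.0427  0.07  ]
 [ 0.5724  0.0189  0.1   ]]
hole [ 0.5518 -0.0421]
```

```bash
python3 -m pendant '[[0,-1,1,0],[0,-1,1,0],[0,-1,1,0],[0,-1,1,0],[0,-1,1,0],[0,-1,1,0],[0,-1,1,0],[0,-1,1,0],[0,-1,1,0],[0,-1,1,0]]' 1 15
python3 -c "
from h import *
print(plan(.4769,-.2953,.092,.274+np.pi/2),env.read_state()['wrist_torque'])"
```

```text
clock: 9.82
position: [0.4761, -0.2953, 0.1383]
ee_rot: [3.113, 0.424, 0.0]
force: [-0.2, 0.2, 1.4]
grip_width: 0.109
grasp_force: 15.0
(array([ 0.8,  0.2, -0.7]), np.float64(-0.003), 'q7', np.float64(-1.04), 'tilt', array([ 0., -0., -1.])) [0.04295916 0.03361311 0.03763015]
```

```bash
python3 -m pendant '[[0,0,0,0],[0,0,0,0],[0,0,-10,0],[0,0,-25,0],[0,0,-45,0],[0,0,-70,0],[0,0,-85,0],[0,0,-90,0],[0,0,-90,0],[0,0,-90,0]]' 1 45
python3 -c "
from h import *
s=env.read_state();T=R.from_rotvec(s['ee_rot']).as_matrix();print(s['force'],T.round(3))
print(plan(.5518,-.0415,.165,-.320))"
```

```text
clock: 10.65
position: [0.4758, -0.2952, 0.2279]
ee_rot: [-3.113, -0.424, 0.001]
force: [-0.4, 1.4, -1.7]
grip_width: 0.103
grasp_force: 45.0
[-0.40155942  1.40422553 -1.69558098] [[ 0.964  0.267 -0.   ]
 [ 0.267 -0.964  0.   ]
 [-0.    -0.    -1.   ]]
(array([ 141.1, -224.1,   15.9]), np.float64(-0.98), 'q7', np.float64(-0.99), 'tilt', array([-0.,  0., -1.]))
```

```bash
python3 -m pendant '[[28,-45,0,-0.12],[55,-90,0,-0.24],[85,-135,0,-0.36],[113,-180,4,-0.48],[130,-206,8,-0.6],[138,-219,12,-0.72],[141,-224,16,-0.84],[141,-224,16,-0.95],[141,-224,16,-0.98],[141,-224,16,-0.98],[141,-224,16,-0.98],[141,-224,16,-0.98],[141,-224,16,-0.98]]' 1 45
python3 - <<'E'
from h import *
s=env.read_state();print(plan(.5518,-.0415,.165,-.320))
S=env.camera("side");T=env.camera("top");h=s["position"]+R.from_rotvec(s["ee_rot"]).apply([0,0,.107])
a=proj(S,h)[0];print("expected tip side px",a,"hole",proj(S,[.5518,-.0415,.07]))
x,y=a.astype(int);x0,y0=x-50,y-60;print(x0,y0)
cv2.imwrite("pics/k.png",cv2.resize(S["pixels"][y0:y0+100,x0:x0+110,::-1],None,fx=6,fy=6,interpolation=cv2.INTER_CUBIC))
E
```

```text
clock: 11.73
position: [0.5518, -0.0421, 0.2119]
ee_rot: [-2.548, -1.837, 0.001]
force: [-1.4, -0.2, -0.4]
grip_width: 0.106
grasp_force: 45.0
(array([ 0.5, -0.2, -0.1]), np.float64(-0.002), 'q7', np.float64(-0.65), 'tilt', array([-0.001, -0.   , -1.   ]))
expected tip side px [328.10670177 250.92034685] hole [[327.32043799 267.46677504]]
278 190
```

View pics/k.png

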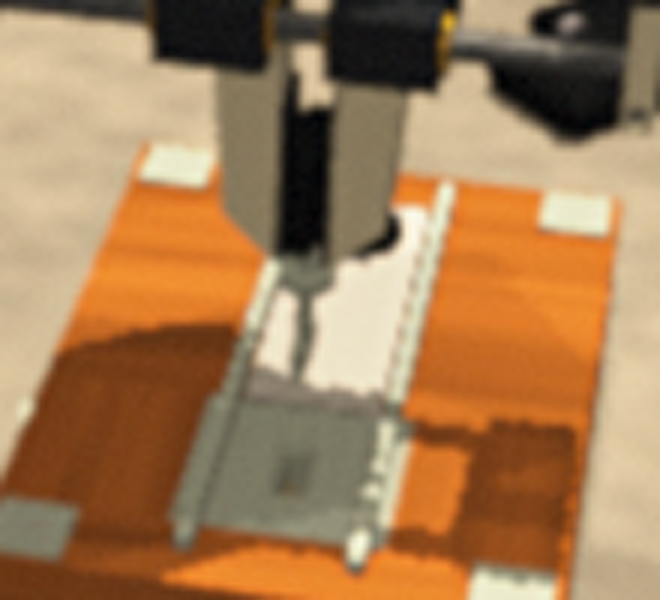

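Tip at px (328,253) and hole at (327,269) agree with predictions to within about a pixel. Lowering.

```bash
python3 -m pendant '[[0,0,12,0],[0,0,24,0],[0,0,30,0],[0,0,33,0],[0,0,34,0],[0,0,35,0],[0,0,36,0],[0,0,37,0],[0,0,37,0],[0,0,37,0]]' 1 45
python3 -c "
from h import *
s=env.read_state();print(plan(.5518,-.0415,.165,-.320),s['force'],s['wrist_torque'],s['position'][2]-.1063-.07)"
```

```text
clock: 12.67
position: [0.5521, -0.0417, 0.1754]
ee_rot: [2.547, 1.839, 0.0]
force: [-1.0, 0.1, -0.8]
grip_width: 0.104
grasp_force: 45.0
(array([  0.1,  -0.4, -36.6]), np.float64(-0.0), 'q7', np.float64(-0.68), 'tilt', array([ 0., -0., -1.])) [-1.02181771  0.09612763 -0.77838985] [-0.09612943 -0.0925297   0.01541437] -0.0008939476926719259
```

```bash
python3 -m pendant '[[0,0,1,0],[0,0,2,0],[0,0,3,0],[0,0,4,0],[0,0,4,0],[0,0,4,0]]' 1 45
python3 -c "
from h import *
s=env.read_state();print(plan(.5518,-.0415,.165,-.320),s['force'],s['wrist_torque'],s['position'][2]-.1063-.07)"
```

```text
clock: 13.17
position: [0.552, -0.0417, 0.1711]
ee_rot: [-2.547, -1.839, 0.0]
force: [-0.3, -0.0, -1.0]
grip_width: 0.104
grasp_force: 45.0
(array([  0.1,  -0.3, -40.9]), np.float64(-0.0), 'q7', np.float64(-0.68), 'tilt', array([-0., -0., -1.])) [-0.34691004 -0.01059546 -1.03967685] [-0.10152637  0.01148759 -0.05933912] -0.0051940792547727765
```

It's in the mouth with no contact force. Pushing on with jiggling along tool y (box x).

```bash
python3 -m pendant '[[0,0.8,1,0],[0,-0.8,2,0],[0,0.8,3,0],[0,-0.8,4,0],[0,0.8,5,0],[0,-0.8,6,0],[0,0.8,7,0],[0,-0.8,8,0],[0,0.8,9,0],[0,-0.8,10,0],[0,0.8,11,0],[0,-0.8,12,0],[0,0,12,0],[0,0,12,0]]' 1 45
python3 -c "
from h import *
s=env.read_state();print(plan(.5518,-.0415,.165,-.320),s['force'],s['wrist_torque'],s['position'][2]-.1063-.07)"
```

```text
clock: 14.33
position: [0.5521, -0.0418, 0.1589]
ee_rot: [-2.547, -1.839, -0.0]
force: [-0.8, 0.9, -3.7]
grip_width: 0.105
grasp_force: 45.0
(array([  0.2,  -0.4, -53.1]), np.float64(-0.0), 'q7', np.float64(-0.69), 'tilt', array([-0.,  0., -1.])) [-0.83479597  0.90191288 -3.6611856 ] [0.07187876 0.04236059 0.01012042] -0.017415072358567124
```

```bash
python3 -m pendant '[[0,0.8,1,0],[0,-0.8,2,0],[0,0.8,3,0],[0,-0.8,4,0],[0,0.8,5,0],[0,-0.8,6,0],[0,0.8,7,0],[0,-0.8,8,0],[0,0.8,9,0],[0,-0.8,10,0],[0,0.8,10.5,0],[0,0,11,0],[0,0,11,0],[0,0,11,0]]' 1 45
python3 -c "
from h import *
s=env.read_state();print(plan(.5518,-.0415,.165,-.320),s['force'],s['wrist_torque'],s['position'][2]-.1063-.07)"
```

```text
clock: 15.5
position: [0.5521, -0.0413, 0.1483]
ee_rot: [-2.546, -1.839, -0.0]
force: [-2.9, 2.4, 4.3]
grip_width: 0.103
grasp_force: 45.0
(array([ -0.2,  -0.2, -63.7]), np.float64(0.0), 'q7', np.float64(-0.7), 'tilt', array([-0.,  0., -1.])) [-2.92646129  2.42357717  4.30889826] [ 0.67727282  0.61313574 -0.05801798] -0.028035196517395222
```

```bash
python3 -m pendant '[[0,0,0.5,0.1],[0,0,0.5,0.2],[0,0,0.5,0.3],[0,0,0.5,0.4],[0,0,0.5,0.5],[0,0,0.5,0.6],[0,0,0.5,0.7],[0,0,0.5,0.8],[0,0,0.5,0.9],[0,0,0.5,1.0],[0,0,0.5,1.1],[0,0,0.5,1.2],[0,0,0.5,1.3],[0,0,0.5,1.4],[0,0,0.5,1.5],[0,0,0.5,1.57],[0,0,0.5,1.62],[0,0,0.5,1.62],[0,0,0.5,1.62],[0,0,0.5,1.62]]' 1 45
python3 - <<'E'
from h import *
s=env.read_state();print(plan(.5518,-.0415,.101,-.320-1.62),s['force'],s['wrist_torque'],s['position'][2]-.1063-.07)
T=env.camera("top")["pixels"][165:275,260:400,::-1];S=env.camera("side")["pixels"][205:315,260:400,::-1]
cv2.imwrite("pics/e.png",cv2.resize(np.hstack([T,S]),None,fx=2.8,fy=2.8,interpolation=cv2.INTER_CUBIC))
E
```

```text
clock: 17.17
position: [0.5518, -0.0416, 0.1482]
ee_rot: [3.088, -0.576, -0.001]
force: [-4.0, 2.4, 10.2]
grip_width: 0.106
grasp_force: 45.0
(array([-0.1, -0. ,  0.2]), np.float64(0.001), 'q7', np.float64(-2.05), 'tilt', array([-0., -0., -1.])) [-4.0364488   2.42020977 10.16848042] [0.40773623 1.12580758 0.10361451] -0.028127672505141754
```

View pics/e.png

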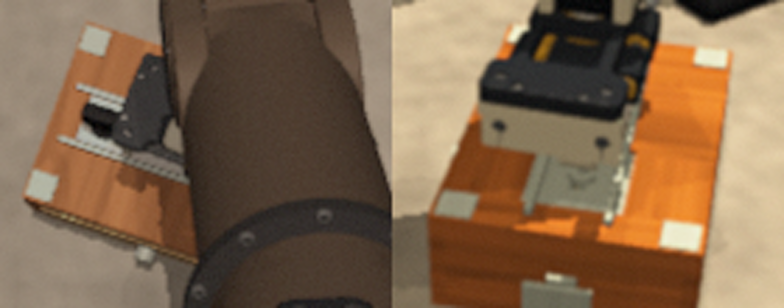

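```bash
python3 -m pendant '[[0,0,0,0],[0,0,0,0],[0,0,0,0],[0,0,0,0]]' 1 45
python3 -c "
from bench import env
s=env.read_state();print(s['wrist_torque'],abs(s['qvel']).max());print(env.close_job())"
```

```text
clock: 17.6
position: [0.5519, -0.0416, 0.1482]
ee_rot: [3.088, -0.576, -0.0]
force: [-4.9, 2.2, 10.6]
grip_width: 0.109
grasp_force: 45.0
[0.42008053 1.1558706  0.12047776] 0.0013629222245685449
the job is handed in; nothing more can be done
None
```

I handed the job in at 17.6 s, and the hand-in returned no verdict: the knob is turned free, the cover is slid about 54 mm open, and the key is about 28 mm deep and gripped at 45 N. It is held about 1.55 rad clockwise, which I worked out from the gripper's turn less the key's play (the 0.12 Nm spring torque agrees), because the bolt was not visible in the last picture.

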